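Load the copper test plate under the leaf contact

ROBOT

A 6-joint arm with a two-finger parallel gripper is mounted at the origin on a cart in front of the work surface, level with it; the furniture and walls round the work are solid. World frame = base frame: x ahead of the robot, y to its left, z up, the work surface at z = 0. Lengths are in mm, angles in rad, forces in N, time in s.
With the tool pointing down it reaches from about 300 to 775 mm from the base axis. Payload 14.6 kg.
Tool frame: the origin (TCP) lies between the finger pads; the fingertips stand 19 mm ahead of it and the grasp point (between the pads) is the TCP; z points along the fingers, y is the line along which they close (so a half turn about z gives the same grasp; the last joint's range is limited). The gripper opens to 94 mm and grips with 3 to 60 N. Pads are 16 mm wide; open, the fingers measure 119 mm over their backs; the gripper's body (75 mm by 177 mm) begins 78 mm behind the grasp point.
Start: joints at [1.211, 0.3, 1.521, -0, 1.321, -0.067], TCP at [158.746, 526.582, 224.446] pointing down, gripper open.
Joint ranges: [-3.03, 3.03], [-0.79, 2.21], [0.23, 2.52], [-1.04, 4.18], [0, 3.07], [-2.55, 2.55]. Speed limits (rad/s): [2.22, 2.22, 2.57, 3.14, 3.14, 3.14].

INTERFACE

Orientations are given as [roll, pitch, yaw] about the fixed x, y, z axes, in that order (R = Rz(yaw) Ry(pitch) Rx(roll)).
In Python, from cell import monitor, imaging, job, find_in, trace gives the robot as it stands. The module is installed in compiled form; this text tells all that it offers.
- The arm moves only by the tool arm_command, never from a script. Its argument "steps" is a list of rows, each a list of 5 numbers: the opening, from 0 (shut) to 1 (fully open), then the shift along the tool's x, y, z in mm, then the turn about the tool's z in degrees. In form: [[gripper, dx, dy, dz, turn], ...]. A call has 1 to 20 rows; each row is the pose to reach, as a shift and turn from the pose commanded when the call began, along the tool's axes at that moment; what a row does not reach only later rows make up. A row lasts 1/8 s, in which the tool goes at most 62.5 mm and 10.7 degrees, less where a joint would pass 70% of its speed; a pose out of reach is approached as far as the arm can. A call with a gripper value outside its range is refused whole. The fingers move at their own pace and stop on an object; "force" is the grip in N (left out, the last holds). Time passes only in rows, so rows that repeat a pose let the fingers close. It gives the time, the measured TCP pose, the force, the opening and the grip force at its end, in the units of the state.
- monitor.read_state(): the state, without advancing time (a new reading comes with each control period).
- imaging.camera(name): name is "scene" or "top" or "wrist"; returns a dict with "img" (420x560x3 uint8, red, green, blue), "mtx" (3x3 intrinsics, pixels), "view" (4x4, takes a point from world to camera coordinates). Camera axes: x right, y down, z forward; pixel columns grow to the right and rows downward; lengths in mm; the calibration is good to about 2 mm. A picture is of the moment at which its call begins. There is no depth.
- job.sign_off(): hands the job in; it is judged then, once.
Trained networks look in a picture, given as the dict that the camera call returned (one of the last four; its "shot" number tells which), for a name from the list of things; names that differ only in an ending like _2 or _b are one class to them, and where a whole thing is asked for, a point or a joint stands for the part that bears it (a point fixed in the world has none). Each returns a list of dicts, best first, with "p" (0 to 1); they miss things now and then, are a little off and sometimes report something else, mostly with a low value. They report only what shows in the picture. A call takes as long as a camera call.
- find_in(picture, target): "rect" ([centre column, centre row, width, height] in pixels, round what is visible of it).
- trace(picture, target): "region" (420x560 bool, what is visible of it) and "rect" ([centre column, centre row, width, height] in pixels, round what is visible of it).
The state is a dict: "clock": time; "joints": joint angles; "qd": joint speeds; "effort": joint torques, N m; "eef_pos": TCP position; "eef_rot": TCP orientation; "wrist_force": force on the tool from outside, world axes, zero at the start; "moment": the same for the moment, N m; "finger_gap": finger opening in mm; "finger_force": force on a finger pad.
Only numpy, scipy, OpenCV 4.12 (cv2) and the standard library are available. Lean on these libraries where they do the work, as an engineer would, in place of code of your own. Each camera call takes 0.05 s, during which the arm holds its last target. There are 200 camera calls.

TASK

Load the blue carrier with the copper plate into the contact stand: with the fingertips press it down hard on its sprung bed and, keeping it down, push it along the channel so that it passes under the brass leaf spring, fully home against the end stop. Then push the red tab of the locking bolt inwards until the bolt is fully shut behind the carrier. The carrier is only pressed and pushed, never lifted out of the channel; do not touch the leaf spring with the robot, and leave the things around the stand where they are.

Things in the scene. Friction and masses are not known exactly. Their poses are not given: they have to be found in the camera images.
- jig: Contact stand, fixed to the worktop: grey base plate 220 x 138 mm, top 16 mm above the worktop, with two black guide rails (tops at 38 mm) 48 mm apart inside. Origin on the worktop under the middle of the channel between them; x runs along the channel towards end stop and leaf spring, y towards the locking bolt, z up. Two terminals, 40 mm high, stand at x = 92, y = 62 and 82 mm.
- stop_face (a point): Middle of the face of the aluminium end stop that the carrier's front comes to rest against: x = +80 mm in the stand's frame, 26 mm above the worktop. Behind it a bridge (x from 90 to 108 mm, top at 56 mm) holds the leaf spring.
- carrier: Loose blue carrier, 104 (x) x 45 (y) x 10 mm, tail 16 mm high, 0.12 kg, copper plate on its front half. Origin: centre of its underside, x to its front. It lies in the channel on the sprung bed, x along the stand's x, front edge short of the leaf spring. Fully home its origin is at x = +28 mm in the stand's frame. Its underside is 33 mm above the worktop with the bed up, 24 mm with the bed right down.
- thumb_pad (a point): The place to press: centre of the flat, grooved top of the carrier's tail, 34 mm behind the carrier's origin and 16 mm above its underside. The pad is 36 mm long (x) and 45 mm wide. At its front end, 18 mm ahead of this point, stands a rib across the carrier, 8 mm high and 8 mm thick: fingertips on the pad push forward against it.
- lift_bed (a joint): Sprung, slippery white bed under the carrier, m: 0 = fully up, 0.009 = pressed right down. Springs: 8 N to start it, 13 N at the bottom. With the bed up the front edge of the carrier meets the end of the leaf spring and is blocked; from about 0.005 on it goes under.
- leaf: Brass leaf spring (the electrical contact), 22 mm wide, 1.4 mm thick, fixed under the bridge and reaching towards -x of the stand. Origin at its root under the bridge. Its rounded bead, 48 mm from the root, rests on the copper plate when the carrier is in (about 12 N) and then holds carrier and bed down without help. The robot must not touch it.
- leaf_nose (a point): Middle of the free, upturned end of the leaf spring: at x = +30 mm in the stand's frame, 37 mm above the worktop (its lower edge at 36 mm). The carrier's front edge has to pass below it.
- bolt (a joint): Locking bolt, m: 0 = open, 0.026 = fully shut; it slides towards -y of the stand at x = -32.5 mm, through a gap in the rail, with 2 N friction, and stays where it is left. It can enter only when the carrier is home; its blade then stands 3.5 mm behind the carrier's tail.
- bolt_tab (a point): Middle of the outer face (looking to +y of the stand) of the bolt's upright red tab, 51 mm above the worktop. The tab is 18 mm wide (x), 6 mm thick and reaches from 26 to 60 mm above the worktop. With the bolt open the outer face is at y = 80 mm in the stand's frame; push it to -y. There is free space outside it.
- spare_carrier: Bystander: a second blue carrier, with a grey metal plate, lying flat on the worktop beside the stand on its -y side. Origin at the centre of its underside.
- abrasive_block: Bystander: brown abrasive block 40 x 68 x 24 mm on the worktop on the stand's -y side. Origin at the centre of its underside.
- brass_weight: Bystander: brass balance weight, 27 mm across, 34 mm high, on the stand's +y side. Origin at the centre of its underside.
- rubber_stopper: Bystander: red rubber stopper, 34 mm across, 25 mm high, on the stand's +y side. Origin at the centre of its underside.
- brown_bottle: Bystander: brown reagent bottle with black cap, 51 mm across, 106 mm high, beyond the stand's +x end. Origin at the centre of its underside.
- white_bottle: Bystander: clear to white reagent bottle with blue cap, 51 mm across, 106 mm high, beyond the stand's +x end. Origin at the centre of its underside.

How it is judged:
By the outcome, as a careful person would: the job done as asked, in the order asked, and still so for the second after the job is handed in, with the robot touching nothing.
It also fails if it takes over 45 s, if anything falls off the work surface, if the arm or the gripper's body presses on something with over 40 N, if the wrist force passes 120 N, or if a joint passes its speed limit or range.

## Working session

There is one attempt and no reset: what is moved stays moved. The work goes in short steps, Python scripts to look and compute and a tool call to move; the robot and the scene stay as the last step left them, time stands still between calls to the robot, and variables do not carry over. Pictures are saved under pics/ and viewed, at most 10 in all, crops included, and the job is handed in when it is done.

Besides the shell and the picture viewer there is one more tool, called in YAML: its name, and indented under it one key for each argument. arm_command: Moves the arm, as the interface text tells. Its arguments: {"type":"object","properties":{"steps":{"type":"array","items":{"type":"array","items":{"type":"number"}}},"force":{"type":"number"}},"required":["steps"]}

```bash
mkdir -p pics
cat > h.py <<'E'
import numpy as np, cv2
from cell import monitor, imaging, job, find_in, trace
def ray(c,u,v,z):
    V=np.array(c["view"]);K=np.array(c["mtx"]);R=V[:3,:3];o=-R.T@V[:3,3]
    d=R.T@np.linalg.inv(K)@np.array([u,v,1.]);return o+d*(z-o[2])/d[2]
def proj(c,p):
    V=np.array(c["view"]);K=np.array(c["mtx"]);q=K@(V[:3,:3]@np.array(p,float)+V[:3,3]);return q[:2]/q[2]
def save(c,n): cv2.imwrite("pics/"+n,cv2.cvtColor(c["img"],cv2.COLOR_RGB2BGR))
E
python3 - <<'E'
from h import *
s=monitor.read_state();print({k:np.round(v,3).tolist() for k,v in s.items()})
for n in("top","scene"):
    c=imaging.camera(n);save(c,n+"0.png")
    V=np.array(c["view"]);print(n,np.round(-V[:3,:3].T@V[:3,3]))
    for t in("jig","carrier","leaf","bolt_tab","thumb_pad","bolt","spare_carrier","leaf_nose","stop_face","brass_weight"):
        r=find_in(c,t)
        for d in r[:2]:print(t,round(d["p"],2),np.round(d["rect"],1),np.round(ray(c,*d["rect"][:2],40)))
E
```

```text
{'clock': 0.0, 'joints': [1.211, 0.3, 1.522, -0.0, 1.321, -0.067], 'qd': [-0.0, 0.002, -0.001, -0.0, -0.002, -0.001], 'effort': [0.002, -53.181, -35.274, 0.071, 0.024, -0.0], 'eef_pos': [158.664, 526.373, 223.896], 'eef_rot': [-3.14, -0.0, 2.849], 'wrist_force': [-0.276, -0.2, -0.093], 'moment': [-0.034, 0.014, 0.0], 'finger_force': 0.0, 'finger_gap': 93.841}
top [ 448. -293.  904.]
jig 0.93 [286.1 219.3  77.  121.4] [ 551. -308.   40.]
jig 0.51 [295.8 188.6  11.6  24.7] [ 610. -327.   40.]
leaf 0.69 [296.1 187.9  14.1  28.7] [ 611. -328.   40.]
leaf 0.66 [341.6 180.6  40.1  23.1] [ 624. -416.   40.]
bolt_tab 0.52 [269.  236.1  32.   11.2] [ 519. -275.   40.]
thumb_pad 0.88 [299.2 234.2  26.5  49.5] [ 522. -332.   40.]
bolt 0.57 [267.5 236.7  31.8   8.4] [ 518. -272.   40.]
spare_carrier 0.55 [347.4 239.6  38.2  54. ] [ 510. -423.   40.]
leaf_nose 0.74 [295.2 186.6  11.3  34.6] [ 614. -326.   40.]
stop_face 0.89 [287.1 220.2  76.7 124.3] [ 549. -310.   40.]
stop_face 0.17 [295.8 220.4  26.8  82.8] [ 548. -326.   40.]
brass_weight 0.62 [220.2 203.9  14.7  12.9] [ 582. -182.   40.]
bra
[... 161 characters left out ...]
 82.6  32.7] [ 534. -315.   40.]
carrier 0.87 [310.  212.8  64.8  39.5] [ 513. -330.   40.]
leaf 0.73 [258.  194.4  28.3  23.2] [ 620. -319.   40.]
bolt_tab 0.54 [285.2 236.2  21.4  19.1] [ 512. -254.   40.]
thumb_pad 0.74 [308.1 215.1  61.9  34.5] [ 513. -323.   40.]
bolt 0.51 [289.1 239.1  15.1  26.1] [ 503. -252.   40.]
spare_carrier 0.86 [337.4 205.6  57.2  33.1] [ 485. -376.   40.]
spare_carrier 0.7 [259.6 194.6  30.6  24.9] [ 617. -321.   40.]
leaf_nose 0.72 [262.4 196.8  31.9  15.7] [ 609. -318.   40.]
stop_face 0.95 [284.5 224.6 140.3 101.3] [ 531. -278.   40.]
stop_face 0.37 [308.6 215.4  67.9  37.9] [ 511. -322.   40.]
brass_weight 0.53 [225.6 257.6  15.   20.1] [ 559. -156.   40.]
```

View pics/top0.png

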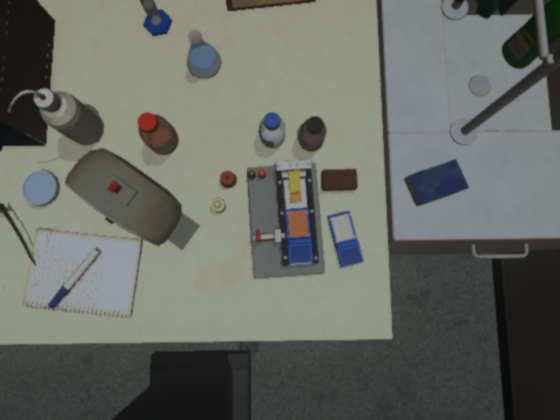

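View pics/scene0.png

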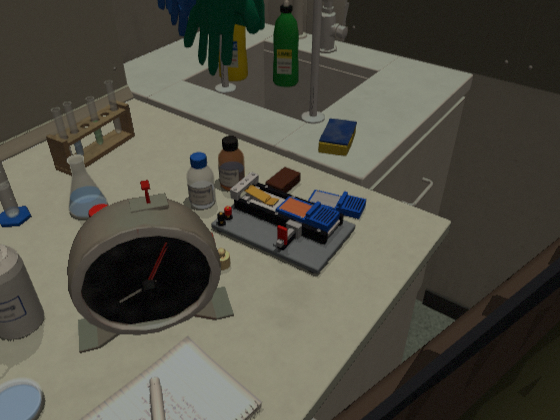

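Run:
```python
from h import *
c=imaging.camera("top")
im=cv2.cvtColor(c["img"],cv2.COLOR_RGB2BGR)[145:295,235:375]
cv2.imwrite("pics/crop1.png",cv2.resize(im,None,fx=4,fy=4,interpolation=cv2.INTER_CUBIC)[:600,:800])
r=trace(c,"jig")[0];m=r["region"].astype(np.uint8)
cs=max(cv2.findContours(m,0,1)[0],key=len)
b=cv2.boxPoints(cv2.minAreaRect(cs));print(b)
for p in b:print(np.round(ray(c,*p,16),1))
```

```text
[[245.51707 162.48022]
 [315.9086  157.26605]
 [324.4734  272.89087]
 [254.08188 278.10504]]
[ 668.7 -228.7   16. ]
[ 677.7 -369.7   16. ]
[ 448.3 -380.6   16. ]
[ 440.2 -244.7   16. ]
```

View pics/crop1.png

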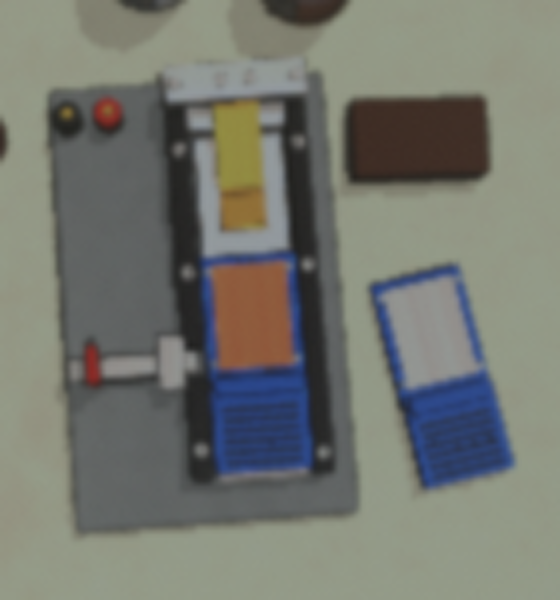

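```bash
cat >> h.py <<'E'
from scipy.optimize import least_squares
def J(p,q):  # jig->world
    c,s=np.cos(p[2]),np.sin(p[2]);return np.array([p[0]+c*q[0]-s*q[1],p[1]+s*q[0]+c*q[1],q[2]])
E
python3 - <<'E'
from h import *
c=imaging.camera("top")
L=[((92,62,40),(107,107)),((92,82,40),(66,113)),((30,0,37),(244,229)),((-32.5,77,60),(91,362)),((99,0,56),(235,81)),((80,24,38),None)]
L=[(a,np.array(b)/4+[235-.4,145-.4]) for a,b in L if b]
f=lambda p:np.concatenate([proj(c,J(p,a))-b for a,b in L])
r=least_squares(f,[550,-325,-.05],x_scale=[100,100,1]);p=r.x;print(p,r.fun.reshape(-1,2).round(2))
def inv(w):
    d=w[:2]-p[:2];cc,s=np.cos(p[2]),np.sin(p[2]);return np.round([cc*d[0]+s*d[1],-s*d[0]+cc*d[1]],1)
for n,uv,z in[("TL",(50,90),16),("TR",(322,72),16),("BL",(77,532),16),("BR",(357,514),16),("cFL",(207,257),43),("cFR",(295,252),43),("cRL",(216,475),49),("cRR",(310,470),49),("pad",(262,433),49)]:
    print(n,inv(ray(c,uv[0]/4+234.6,uv[1]/4+144.6,z)))
c=imaging.camera("scene")
im=cv2.resize(cv2.cvtColor(c["img"],cv2.COLOR_RGB2BGR)[160:270,195:375],None,fx=4,fy=4,interpolation=cv2.INTER_CUBIC)
for a in [(92,62,40),(92,82,40),(30,0,37),(-32.5,80,60),(-32.5,80,51),(90,0,56),(-110,-45,16),(110,-45,16),(-110,93,16),(-60,0,49)]:
    u=(proj(c,J(p,a))-[195,160])*4+1.5;cv2.drawMarker(im,tuple(int(i) for i in u),(0,255,0),0,9,1)
cv2.imwrite("pics/crop2.png",im)
E
```

```text
[ 5.55048127e+02 -3.28123007e+02  5.24055206e-02] [[ 0.16  0.55]
 [ 0.11 -0.3 ]
 [ 0.   -0.25]
 [-0.31  0.44]
 [ 0.06 -0.45]]
TL [109.1  90.7]
TR [109.5 -45.5]
BL [-109.4   89.7]
BR [-109.7  -45.5]
cFL [16.2 18.9]
cFR [ 15.9 -23.2]
cRL [-87.2  21.8]
cRR [-87.8 -22.1]
pad [-69.2  -1. ]
```

View pics/crop2.png

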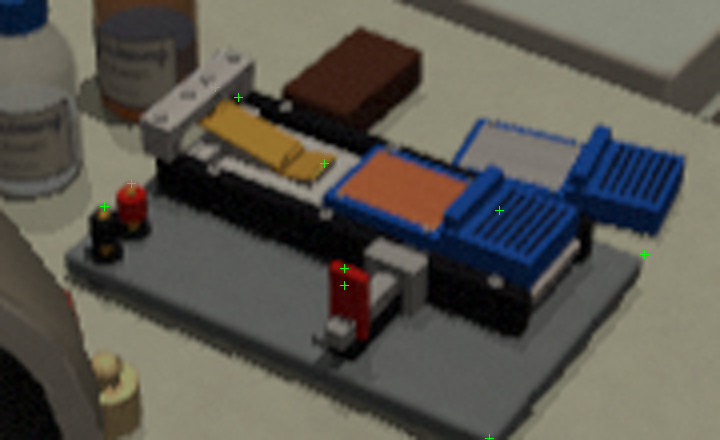

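```bash
cat >> h.py <<'E'
P=[555.05,-328.12,.0524]
from scipy.spatial.transform import Rotation as Ro
def todo(q,tcp=None,rot=None):  # shift in tool axes to bring fingertip to jig point q
    s=monitor.read_state();w=J(P,q)+[0,0,19]
    R=Ro.from_euler("xyz",rot if rot is not None else s["eef_rot"])
    d=R.inv().apply(w-np.array(tcp if tcp is not None else s["eef_pos"]));print("shift",d.round(1))
E
python3 - <<'E'
from h import *
todo((-63,0,130),[158.746,526.582,224.446],[np.pi,0,2.849])
E
```

```text
shift [-566.7 -725.4   75.4]
```

arm_command:
  steps:
    - [0,-142,-181,0,-5]
    - [0,-142,-181,0,-5]
    - [0,-142,-181,0,-5]
    - [0,-142,-181,0,-5]
    - [0,-283,-363,0,-10]
    - [0,-283,-363,0,-10]
    - [0,-283,-363,0,-10]
    - [0,-283,-363,0,-10]
    - [0,-425,-544,0,-15]
    - [0,-425,-544,0,-15]
    - [0,-425,-544,0,-15]
    - [0,-425,-544,0,-15]
    - [0,-567,-725,0,-19.8]
    - [0,-567,-725,0,-19.8]
    - [0,-567,-725,0,-19.8]
    - [0,-567,-725,0,-19.8]
    - [0,-567,-725,75,-19.8]
    - [0,-567,-725,75,-19.8]
    - [0,-567,-725,75,-19.8]
    - [0,-567,-725,75,-19.8]

```text
clock: 3.8
eef_pos: [493.2, -331.4, 151.9]
eef_rot: [-3.139, 0.002, -3.088]
wrist_force: [0.0, 0.3, -0.7]
finger_gap: 0.5
finger_force: 0.0
```

Run:
```python
from h import *
s=monitor.read_state();print(s["eef_pos"],s["eef_rot"],s["wrist_force"],s["clock"])
todo((-63,0,51))
c=imaging.camera("wrist");save(c,"w1.png")
for a in[(-52,0,49),(-60,22,49),(-60,-22,49),(30,0,37)]:print(proj(c,J(P,a)))
```

```text
[ 493.1550479  -331.39073739  151.9223491 ] [-3.13944334e+00  2.49638050e-03 -3.08827557e+00] [ 0.02708572  0.2534155  -0.65535545] 3.8
shift [ 1.2  0.2 81.9]
[279.29999024 229.57646763]
[303.81268246 221.22636932]
[254.81858972 221.13813042]
[279.23291141 301.32216697]
```

View pics/w1.png

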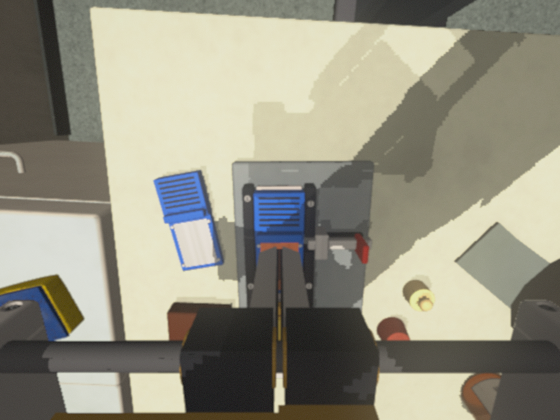

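arm_command:
  steps:
    - [0,1,0,40,0]
    - [0,1,0,70,0]
    - [0,1,0,78,0]
    - [0,1,0,78,0]
    - [0,1,0,82,0]
    - [0,1,0,84,0]
    - [0,1,0,84,0]

```text
clock: 4.72
eef_pos: [492.0, -331.7, 66.8]
eef_rot: [-3.14, 0.002, -3.089]
wrist_force: [-1.1, -0.1, 6.6]
finger_gap: 0.5
finger_force: 3.6
```

arm_command:
  steps:
    - [0,0,0,3,0]
    - [0,0,0,6,0]
    - [0,0,0,9,0]
    - [0,0,0,10,0]
    - [0,0,0,10,0]

```text
clock: 5.35
eef_pos: [492.1, -331.9, 58.7]
eef_rot: [-3.139, 0.002, -3.089]
wrist_force: [-9.3, 6.1, 27.0]
finger_gap: 0.6
finger_force: 13.6
```

arm_command:
  steps:
    - [0,-2,0,0,0]
    - [0,-5,0,0,0]
    - [0,-8,0,0,0]
    - [0,-12,0,0,0]
    - [0,-16,0,0,0]
    - [0,-20,0,0,0]
    - [0,-20,0,0,0]

```text
clock: 6.22
eef_pos: [512.2, -331.7, 59.0]
eef_rot: [-3.138, 0.003, -3.089]
wrist_force: [-7.7, -0.0, 24.3]
finger_gap: 0.7
finger_force: 12.4
```

Run:
```python
from h import *
c=imaging.camera("scene")
cv2.imwrite("pics/s2.png",cv2.resize(cv2.cvtColor(c["img"],cv2.COLOR_RGB2BGR)[140:270,195:375],None,fx=4,fy=4,interpolation=cv2.INTER_CUBIC))
```

```text
(no output)
```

View pics/s2.png

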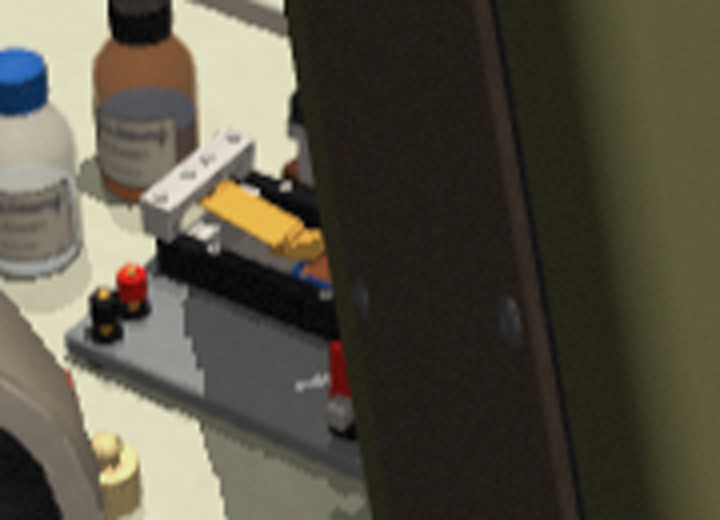

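arm_command:
  steps:
    - [0,-4,0,0,0]
    - [0,-8,0,0,0]
    - [0,-12,0,0,0]
    - [0,-16,0,0,0]
    - [0,-20,0,0,0]
    - [0,-24,0,0,0]
    - [0,-28,0,0,0]
    - [0,-32,0,0,0]
    - [0,-36,0,0,0]
    - [0,-40,0,0,0]
    - [0,-40,0,0,0]

```text
clock: 7.65
eef_pos: [550.6, -329.9, 59.0]
eef_rot: [-3.139, -0.001, -3.089]
wrist_force: [-20.1, -1.5, 29.3]
finger_gap: 0.6
finger_force: 23.8
```

arm_command:
  steps:
    - [0,-2,0,0,0]
    - [0,-4,0,0,0]
    - [0,-6,0,0,0]
    - [0,-8,0,0,0]
    - [0,-8,0,0,0]

```text
clock: 8.28
eef_pos: [558.3, -329.5, 58.9]
eef_rot: [-3.139, -0.001, -3.089]
wrist_force: [-22.0, -1.5, 28.8]
finger_gap: 0.5
finger_force: 24.3
```

arm_command:
  steps:
    - [0,-1.5,0,0,0]
    - [0,-3,0,0,0]
    - [0,-4,0,0,0]
    - [0,-4,0,0,0]

```text
clock: 8.78
eef_pos: [559.2, -329.5, 58.9]
eef_rot: [-3.141, -0.009, -3.09]
wrist_force: [-47.2, 1.6, 43.4]
finger_gap: 0.4
finger_force: 33.8
```

arm_command:
  steps:
    - [0,3,0,-1,0]
    - [0,3,0,-5,0]
    - [0,3,0,-10,0]
    - [0,3,0,-40,0]
    - [0,3,0,-80,0]
    - [0,3,0,-80,0]

```text
clock: 9.52
eef_pos: [561.5, -328.4, 139.4]
eef_rot: [-3.138, 0.005, -3.089]
wrist_force: [0.2, -0.1, 0.1]
finger_gap: -0.1
finger_force: 0.0
```

Run:
```python
from h import *
s=monitor.read_state();print(s["eef_pos"],s["wrist_force"])
c=imaging.camera("wrist");im=cv2.cvtColor(c["img"],cv2.COLOR_RGB2BGR)
for a in[(-24,0,40),(-28,0,24),(-32.5,80,60)]:print(proj(c,J(P,a)))
cv2.imwrite("pics/w2.png",cv2.resize(im[100:300,180:440],None,fx=3,fy=3))
todo((-32.5,103,75))
```

```text
[ 561.48971771 -328.39119401  139.38679214] [ 0.22416721 -0.09788409  0.07734183]
[280.19938856 186.27708736]
[280.22285268 178.25995285]
[382.15890266 181.0207636 ]
shift [ 38.3 103.2  42.8]
```

View pics/w2.png

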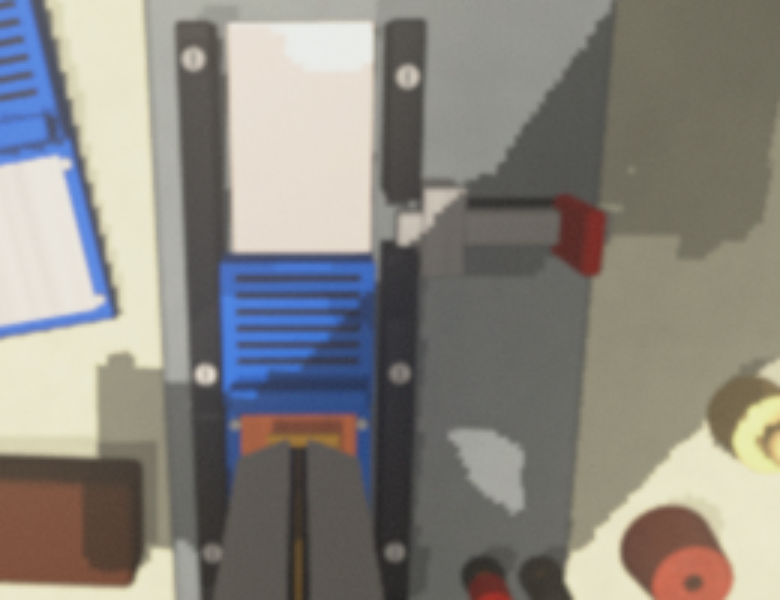

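arm_command:
  steps:
    - [0,19,52,0,0]
    - [0,38,105,0,0]
    - [0,38,105,0,0]
    - [0,38,105,0,0]
    - [0,38,105,43,0]
    - [0,38,105,60,0]
    - [0,38,105,72,0]
    - [0,38,105,72,0]
    - [0,38,105,72,0]

```text
clock: 10.7
eef_pos: [517.2, -225.1, 64.4]
eef_rot: [-3.141, 0.001, -3.089]
wrist_force: [0.1, 0.3, 0.8]
finger_gap: 0.6
finger_force: 0.0
```

Run:
```python
from h import *
s=monitor.read_state();print(s["eef_pos"],s["wrist_force"])
todo((-32.5,92.5,46));todo((-32.5,66.5,46))
```

```text
[ 517.23727306 -225.12658071   64.37319325] [0.08133668 0.31973557 0.76285244]
shift [  0.1 -12.3  -0.6]
shift [  0.1 -38.3  -0.6]
```

arm_command:
  steps:
    - [0,0,-6,0,0]
    - [0,0,-10,0,0]
    - [0,0,-14,0,0]
    - [0,0,-18,0,0]
    - [0,0,-22,0,0]
    - [0,0,-26,0,0]
    - [0,0,-30,0,0]
    - [0,0,-33,0,0]
    - [0,0,-33,0,0]

```text
clock: 11.82
eef_pos: [518.4, -258.0, 63.3]
eef_rot: [-3.141, -0.0, -3.089]
wrist_force: [-0.6, 0.2, 0.3]
finger_gap: 0.6
finger_force: 0.0
```

arm_command:
  steps:
    - [0,0,-2,0,0]
    - [0,0,-4,0,0]
    - [0,0,-6,0,0]
    - [0,0,-8,0,0]
    - [0,0,-8,0,0]

```text
clock: 12.45
eef_pos: [518.8, -264.1, 63.3]
eef_rot: [3.138, -0.001, -3.089]
wrist_force: [-1.0, 14.7, 5.3]
finger_gap: 0.6
finger_force: 7.4
```

arm_command:
  steps:
    - [0,0,-2,0,0]
    - [0,0,-2,0,0]
    - [0,0,10,0,0]
    - [0,0,25,0,0]
    - [0,0,40,0,0]
    - [0,0,40,-60,0]
    - [0,0,40,-100,0]
    - [0,0,40,-100,0]
    - [0,60,40,-140,0]
    - [0,120,40,-140,0]
    - [0,120,40,-140,0]

```text
clock: 13.82
eef_pos: [394.5, -231.7, 202.9]
eef_rot: [3.141, -0.001, -3.09]
wrist_force: [0.8, 1.6, 0.3]
finger_gap: 0.1
finger_force: 0.0
```

Run:
```python
from h import *
s=monitor.read_state();print(s["eef_pos"],s["wrist_force"],s["clock"])
c=imaging.camera("top");im=cv2.cvtColor(c["img"],cv2.COLOR_RGB2BGR)
im=cv2.resize(im[145:295,235:375],None,fx=4,fy=4,interpolation=cv2.INTER_CUBIC)
for a in[(-32.5,54,60),(-24,0,40),(-32.5,80,60)]:
    u=(proj(c,J(P,a))-[235,145])*4+1.5;print(u);cv2.drawMarker(im,tuple(int(i) for i in u),(0,255,0),0,9,1)
cv2.imwrite("pics/t3.png",im)
```

```text
[ 394.45990575 -231.70164706  202.9407979 ] [0.7759824  1.59551837 0.26022129] 13.825
[139.12441395 360.39819347]
[252.13025211 338.72891862]
[ 83.18179731 364.06065448]
```

View pics/t3.png

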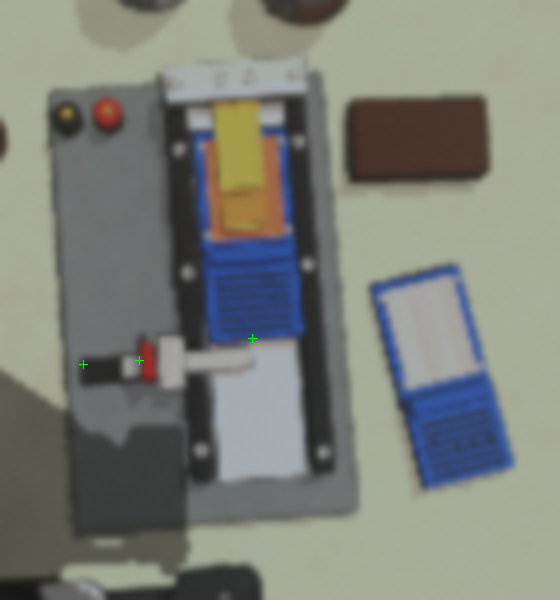

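The top view shows the carrier home under the leaf, with its tail at (252, 340). The bolt blade is shut behind it, the tab's outer face sits on its predicted spot at (140, 360), and the bystanders have not moved.

```bash
python3 -c "
from cell import job
print(job.sign_off())"
```

```text
the job is handed in; nothing more can be done
None
```

The carrier is home under the leaf spring against the end stop and the bolt is fully shut behind it, both checked in the camera view; the job was handed in at about 14 s on the robot clock, and the hand-in returned no verdict.

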